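# Fit the loose crank to the desk riser and wind its deck level

### The arm

A 6-joint arm with a two-finger parallel gripper is mounted at the origin on the work surface. World frame = base frame: x ahead of the robot, y to its left, z up, the work surface at z = 0. Lengths are in mm, angles in rad, forces in N, time in s.
With the tool pointing down it reaches from about 325 to 775 mm from the base axis. Payload 5.5 kg.
Tool frame: the origin (TCP) lies between the finger pads; the fingertips stand 19 mm ahead of it and the grasp point (between the pads) is the TCP; y points along the fingers, x is the direction in which the jaws open and shut, and the axes are right-handed (so a half turn about y gives the same grasp; the last joint's range is limited). The gripper opens to 85 mm and grips with 20 to 120 N. Pads are 22 mm wide; open, the fingers measure 114 mm over their backs; the gripper's body (76 mm by 85 mm) begins 54 mm behind the grasp point. The pads swing forward as they close: fully open they stand 13 mm farther back than shut.
Start: joints at [-1.395, 0.091, 1.231, -0, 1.82, -0.057], TCP at [138.42, -583.829, 250.275] pointing down, gripper open.
Joint ranges: [-2.87, 2.87], [-0.86, 2.18], [0.17, 2.46], [-1.51, 4.65], [0.06, 2.69], [-2.65, 2.65]. Speed limits (rad/s): [2.57, 2.57, 3.01, 3.14, 3.14, 3.14].

### API

Orientations are given as [roll, pitch, yaw] about the fixed x, y, z axes, in that order (R = Rz(yaw) Ry(pitch) Rx(roll)).
In Python, from station import manip, viewer, order gives the robot as it stands.
- The arm moves only by the tool drive_tool, never from a script. Its argument "motion" is a list of rows, each an object of numbers: "x", "y", "z": the shift along the tool's x, y, z as a fraction of full scale; "wx", "wy", "wz": the turn, a rotation vector about the tool's x, y, z as a fraction of full scale; "fingers": the opening, from 0 (shut) to 1 (fully open). A call has 1 to 5 rows; each row is the pose to reach, as a shift and turn from the pose measured when the call began, along the tool's axes at that moment; what a row does not reach only later rows make up. Full scale, the value 1, is 100 mm for a shift and pi/2 rad for a turn. A row lasts 1/12 s, in which the tool goes at most 41.7 mm and 7.16 degrees, less where a joint would pass 70% of its speed; a pose out of reach is approached as far as the arm can. A call with a number of a shift or a turn outside -1 to 1 is refused whole. A call with a gripper value outside its range is refused whole. The fingers move at their own pace and stop on an object; "force" is the grip in N (left out, the last holds). Time passes only in rows, so rows that repeat a pose let the fingers close. It gives the time, the measured TCP pose, the force and the opening at its end, in the units of the state.
- manip.observe(): the state, without advancing time (a new reading comes with each control period).
- viewer.snapshot(name): name is "scene" or "top" or "wrist"; returns a dict with "img" (400x640x3 uint8, blue, green, red), "fx", "fy", "cx", "cy" (pixels), "R" (3x3) and "t" (3): a world point X has camera coordinates R X + t. Camera axes: x right, y down, z forward; pixel columns grow to the right and rows downward; lengths in mm; the calibration is good to about 2 mm. A picture is of the moment at which its call begins. There is no depth.
- order.close_job(): hands the job in, once; it reports no verdict.
The state is a dict: "time_s": time; "joint_positions": joint angles; "joint_velocities": joint speeds; "tau": joint torques, N m; "position": TCP position; "ee_rot": TCP orientation; "contact_force": force on the tool from outside, world axes, zero at the start; "torque": the same for the moment, N m; "finger_gap": finger opening in mm.
Only numpy, scipy, OpenCV 4.12 (cv2) and the standard library are available. Lean on these libraries where they do the work, as an engineer would, in place of code of your own. Each camera call takes 0.05 s, during which the arm holds its last target. There are 200 camera calls.

### The job

Take the removable crank out of its grey parking block, seat its cross-shaped key fully home in the socket on top of the black gearbox (the catch inside is at an unknown angle, so turn the crank under light pressure until it drops in), then let go, take the crank by its free-spinning knob and wind it clockwise until the low deck has risen level with the fixed deck beside it. Leave the crank seated in the socket, and do not disturb the mug, stapler and card box.

Things in the scene. Friction and masses are not known exactly. Their poses are not given: they have to be found in the camera images.
- crank: Loose steel crank, 0.28 kg, upright in the parking block, arm pointing any way. Origin: centre of the lower tip of its key; z up its turning axis; x along its arm to the knob. Above the origin: key 0-20 mm (two crossed blades 28 x 8 mm along x and y: fits at every quarter turn), round shank dia. 29 mm to 38, collar dia. 48 mm to 44, flat arm 20 mm wide 44-52 from x = -18 to 82 mm.
- boss (a point): Middle of the square steel boss on top of the crank, on its axis, the place to grip for seating: 24 x 24 mm, 32 mm high, sides along the crank's x and y, 52 to 84 mm above the crank's origin (this point at 68). Axes as the crank's.
- knob: Black knob of the crank, an upright cylinder 24 mm in diameter and 42 mm high, spinning freely about its own upright axis, 70 mm from the crank's axis. Origin: its middle, 75 mm above the crank's origin, so it reaches from 54 to 96 mm.
- holder: Fixed grey parking block, 75 x 75 mm, 50 mm high on a thin foot of 110 x 110 mm, with a plain round hole of 32 mm diameter, 45 mm deep, in its top. Origin: centre of the underside; z up.
- socket (a point): Centre of the mouth of the round socket in the top of the fixed black gearbox (90 x 90 mm, 80 mm high, a thin bright ring round the mouth). Bore 32 mm in diameter, 40 mm deep, 4 mm chamfer at the mouth, z up. Fully home, the crank's collar rests on the gearbox and the crank's origin lies 38 mm below this point.
- catch (a point): Point on the axis 22 mm down the bore: top of a turning catch with a cross-shaped slot 11 mm wide. Its angle is hidden (quarter-turn symmetry: at most 45 degrees off; 7 degrees of play either way). An unaligned key rides on it, the crank's origin at this point; aligned it drops 16 mm. It resists turning with 0.25 N m and stays where left; a push above 15 N may drag it round.
- lift_top (a point): Point on the top surface of the lifting deck (grey board 222 x 260 x 14 mm, keypad on it), near its corner nearest the robot and gearbox. It starts 11 to 15 mm below the fixed deck. One full clockwise turn of the crank (seen from above) raises it 10 mm, anticlockwise lowers it; it can pass level by 13 mm.
- fixed_top (a point): Point on the top surface of the fixed deck (grey board 200 x 260 mm, top 100 mm above the desk, flat black scanner on it), which adjoins the lifting deck on the side away from the robot. The gearbox stands to the right of both decks, its axis 160 mm from their edges. z up.
- mug: White mug, 80 mm in diameter, 95 mm high, bystander. Origin: centre of the underside.
- stapler: Dark stapler, 150 x 36 x 55 mm, bystander. Origin: centre of the underside, x along its length.
- card_box: Cardboard box for index cards, 94 x 139 x 73 mm, bystander. Origin: centre of the underside.
Mind the look-alikes: they are no part of the job. Leave any blue look-alike of the crank alone.

How it is judged:
By the outcome, as a careful person would: the job done as asked, in the order asked, and still so for the second after the job is handed in, with the robot touching nothing.
It also fails if it takes over 72 s, if anything falls off the work surface, if the arm or the gripper's body presses on something with over 40 N, if the wrist force passes 120 N, or if a joint passes its speed limit or range.

## Working session

There is one attempt and no reset: what is moved stays moved. The work goes in short steps, Python scripts to look and compute and a tool call to move; the robot and the scene stay as the last step left them, time stands still between calls to the robot, and variables do not carry over. Pictures are saved under pics/ and viewed, about 8 in all and at most 12, crops included, and the job is handed in when it is done.

Besides the shell and the picture viewer there is one more tool, called after ">>>" in YAML: its name, and indented under it one key for each argument. drive_tool: Moves the arm, as the interface text tells. Shift numbers are shares of 100 mm and turn numbers shares of pi/2 rad, none past 1 either way. Its arguments: {"type":"object","properties":{"motion":{"type":"array"},"force":{"type":"number"}},"required":["motion"]}

```bash
ls; mkdir -p pics; cat > h.py <<'E'
import numpy as np,cv2
from scipy.spatial.transform import Rotation as Ro
from station import manip,viewer,order
def snap(n,f,crop=None,s=1):
    d=viewer.snapshot(n);im=d["img"]
    np.savez('pics/'+f+'.npz',**{k:d[k] for k in d})
    if crop: im=im[crop[1]:crop[3],crop[0]:crop[2]]
    if s!=1: im=cv2.resize(im,None,fx=s,fy=s,interpolation=cv2.INTER_CUBIC)
    cv2.imwrite('pics/'+f+'.png',im);return d
def ray(d,u,v,z):
    R=np.array(d["R"]);t=np.array(d["t"]);c=-R.T@t
    r=R.T@np.array([(u-d["cx"])/d["fx"],(v-d["cy"])/d["fy"],1])
    return (c+r*(z-c[2])/r[2]).round(1)
def proj(d,X):
    p=np.array(d["R"])@np.array(X,float)+np.array(d["t"])
    return (p[0]/p[2]*d["fx"]+d["cx"]).round(1),(p[1]/p[2]*d["fy"]+d["cy"]).round(1)
def st():
    s=manip.observe()
    print(s["time_s"],np.round(s["position"],1),np.round(s["ee_rot"],3),np.round(s["contact_force"],1),np.round(s["torque"],2),s["finger_gap"]);return s
E
python3 - <<'E'
from h import *
s=st()
for n in("scene","top"):
    d=snap(n,n+'0');print(n,-np.array(d["R"]).T@np.array(d["t"]),d["fx"])
a=cv2.imread('pics/scene0.png');b=cv2.imread('pics/top0.png')
E
```

```text
pics
0.0 [ 138.4 -583.6  249.1] [-1.571  0.002 -1.338] [ 0.4 -0.6  0.1] [-0.05  0.04  0.01] 85.27074616602951
scene [1058.37711601 -451.34863306  917.81045936] 438.95253593018623
top [ 470.59623588  -51.82096069 1584.83906719] 497.28661633427924
```

View pics/top0.png

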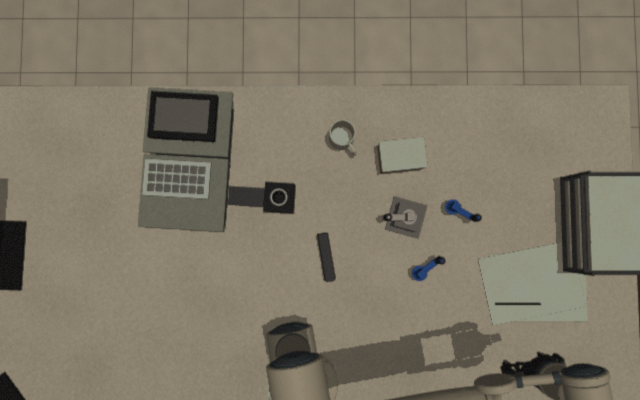

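View pics/scene0.png

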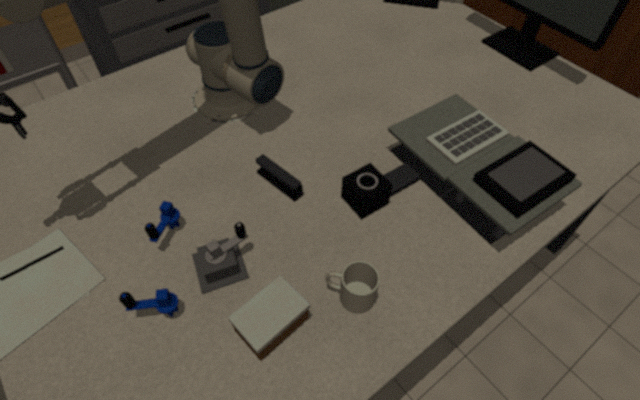

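The top view shows the steel crank in its grey block, with the boss at about (409,217) and the knob at (387,217). The other cranks are blue look-alikes at (425,270) and (462,210), which I'll leave alone. The gearbox socket is at (279,197), the mug at (342,135), the stapler at (326,257) and the box at (402,155). Next I'll check a close crop.

```bash
python3 - <<'E'
from h import *
a=cv2.imread('pics/top0.png');b=cv2.imread('pics/scene0.png')
f=lambda i,x,y:cv2.resize(i[y:y+50,x:x+65],(390,300),interpolation=cv2.INTER_CUBIC)
m=np.vstack([np.hstack([f(a,375,192),f(a,247,172)]),np.hstack([f(b,190,215),f(b,335,160)])])
cv2.imwrite('pics/m.png',cv2.convertScaleAbs(m,alpha=1.5))
t=np.load('pics/top0.npz')
print(ray(t,411,216,96),ray(t,387.5,217,108),ray(t,279,197,80),ray(t,409,217,50))
E
```

```text
[ 518.8 -325.3   96. ] [ 515.4 -253.5  108. ] [576.8  71.   80. ] [ 517.2 -327.5   50. ]
```

View pics/m.png

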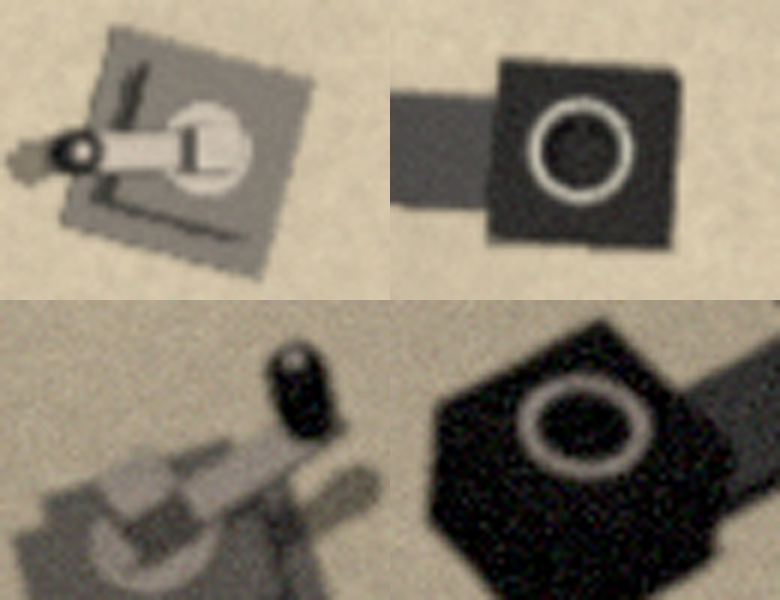

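The chosen crank is bare steel and stands in the grey block, with its arm pointing to the image left. The socket ring is clear at top pixel (278.7,197.2). Next I'll triangulate the points from both cameras.

```bash
python3 - <<'E'
from h import *
t=np.load('pics/top0.npz');s=np.load('pics/scene0.npz')
P=lambda d:np.array([[d["fx"],0,d["cx"]],[0,d["fy"],d["cy"]],[0,0,1]])@np.c_[d["R"],d["t"]]
for n,a,b,z in[("boss",(410.2,217.2),(213.2,245.3),96),("knob",(388.8,216.8),(239.1,225.2),108),("sock",(278.6,197),(367,181),80)]:
    X=cv2.triangulatePoints(P(t),P(s),np.float64(a),np.float64(b))[:,0];print(n,(X[:3]/X[3]).round(1),ray(t,*a,z),ray(s,*b,z))
E
```

```text
boss [ 516.  -323.7   85.6] [ 515.2 -322.9   96. ] [ 523.6 -324.1   96. ]
knob [ 517.  -256.1  104.8] [ 516.  -257.4  108. ] [ 520.5 -254.9  108. ]
sock [578.   73.6  76.3] [576.8  72.3  80. ] [581.2  72.8  80. ]
```

>>> drive_tool:
  motion:
    - {"x": -0.38,"z": 1,"wy": -0.39,"fingers": 0.8}
    - {"x": -0.38,"z": 1,"wy": -0.39}
    - {"x": -0.38,"z": 1,"wy": -0.39}
    - {"x": -0.38,"z": 1,"wy": -0.39}
    - {"x": -0.38,"z": 1,"wy": -0.39}

```text
schema error: expected keys x, y, z, wx, wy, wz, fingers
```

>>> drive_tool:
  motion:
    - {"x": 0.25,"z": 1,"wy": -0.39}
    - {"x": 0.25,"z": 1,"wy": -0.39}
    - {"x": 0.25,"z": 1,"wy": -0.39}
    - {"x": 0.25,"z": 1,"wy": -0.39}
    - {"x": 0.25,"z": 1,"wy": -0.39}

```text
schema error: expected keys x, y, z, wx, wy, wz, fingers
```

>>> drive_tool:
  motion:
    - {"x": 1,"z": 0.7,"wy": -0.07}
    - {"x": 1,"z": 0.7,"wy": -0.07}
    - {"x": 1,"z": 0.7,"wy": -0.07}
    - {"x": 1,"z": 0.7,"wy": -0.07}

```text
schema error: expected keys x, y, z, wx, wy, wz, fingers
```

>>> drive_tool:
  motion:
    - {"x": -0.38,"y": 0,"z": 1,"wx": 0,"wy": -0.39,"wz": 0,"fingers": 0.8}
    - {"x": -0.38,"y": 0,"z": 1,"wx": 0,"wy": -0.39,"wz": 0,"fingers": 0.8}
    - {"x": -0.38,"y": 0,"z": 1,"wx": 0,"wy": -0.39,"wz": 0,"fingers": 0.8}
    - {"x": -0.38,"y": 0,"z": 1,"wx": 0,"wy": -0.39,"wz": 0,"fingers": 0.8}
    - {"x": -0.38,"y": 0,"z": 1,"wx": 0,"wy": -0.39,"wz": 0,"fingers": 0.8}

```text
time_s: 0.52
position: [228.4, -522.4, 249.0]
ee_rot: [-1.569, 0.002, -0.716]
contact_force: [0.6, -0.6, -0.0]
finger_gap: 68.5
```

>>> drive_tool:
  motion:
    - {"x": 0.25,"y": 0,"z": 1,"wx": 0,"wy": -0.39,"wz": 0,"fingers": 0.8}
    - {"x": 0.25,"y": 0,"z": 1,"wx": 0,"wy": -0.39,"wz": 0,"fingers": 0.8}
    - {"x": 0.25,"y": 0,"z": 1,"wx": 0,"wy": -0.39,"wz": 0,"fingers": 0.8}
    - {"x": 0.25,"y": 0,"z": 1,"wx": 0,"wy": -0.39,"wz": 0,"fingers": 0.8}
    - {"x": 0.25,"y": 0,"z": 1,"wx": 0,"wy": -0.39,"wz": 0,"fingers": 0.8}

```text
time_s: 0.93
position: [314.2, -462.2, 248.6]
ee_rot: [-1.568, 0.001, -0.095]
contact_force: [0.2, -0.4, 0.2]
finger_gap: 68.2
```

```bash
cat >> h.py <<'E'
def go(X,yaw):
    s=st();R=Ro.from_euler('xyz',s["ee_rot"]).as_matrix()
    T=Ro.from_euler('xyz',[-np.pi/2,0,yaw]).as_matrix()
    print("shift",(R.T@(np.array(X)-s["position"])/100).round(3),"turn",(Ro.from_matrix(R.T@T).as_rotvec()/(np.pi/2)).round(3))
E
python3 -c "
from h import *
go([518,-324,200],0)"
```

```text
0.9333 [ 314.2 -462.2  248.6] [-1.568e+00  1.000e-03 -9.500e-02] [ 0.2 -0.4  0.2] [ 0.03  0.02 -0.01] 68.19364006496373
shift [1.898 0.489 1.567] turn [-0.002 -0.06  -0.001]
```

>>> drive_tool:
  motion:
    - {"x": 0.95,"y": 0,"z": 0.78,"wx": 0,"wy": -0.06,"wz": 0,"fingers": 0.6}
    - {"x": 0.95,"y": 0,"z": 0.78,"wx": 0,"wy": -0.06,"wz": 0,"fingers": 0.6}
    - {"x": 0.95,"y": 0,"z": 0.78,"wx": 0,"wy": -0.06,"wz": 0,"fingers": 0.6}
    - {"x": 0.95,"y": 0,"z": 0.78,"wx": 0,"wy": -0.06,"wz": 0,"fingers": 0.6}

```text
time_s: 1.27
position: [421.0, -389.1, 247.8]
ee_rot: [-1.564, -0.001, 0.007]
contact_force: [0.2, -0.7, -0.0]
finger_gap: 51.1
```

>>> drive_tool:
  motion:
    - {"x": 0.88,"y": 0.4,"z": 0.88,"wx": 0,"wy": 0,"wz": 0,"fingers": 0.6}
    - {"x": 0.88,"y": 0.4,"z": 0.88,"wx": 0,"wy": 0,"wz": 0,"fingers": 0.6}
    - {"x": 0.88,"y": 0.4,"z": 0.88,"wx": 0,"wy": 0,"wz": 0,"fingers": 0.6}
    - {"x": 0.88,"y": 0.4,"z": 0.88,"wx": 0,"wy": 0,"wz": 0,"fingers": 0.6}

```text
time_s: 1.6
position: [510.6, -296.0, 205.3]
ee_rot: [-1.56, 0.001, 0.011]
contact_force: [0.1, -0.8, -0.2]
finger_gap: 51.2
```

```bash
python3 -c "
from h import *
d=snap('wrist','w1')
go([518,-324,80],0)
print(-np.array(d['R']).T@np.array(d['t']),proj(d,[518,-324,96]),proj(d,[517.5,-256,108]))"
```

```text
1.65 [ 510.6 -296.   205.2] [-1.56   0.002  0.012] [ 0.2  0.4 -1.1] [0.04 0.04 0.04] 51.377097242949475
shift [ 0.073  1.249 -0.294] turn [-0.007  0.007 -0.001]
[ 510.18724465 -227.42661834  329.19811132] (np.float64(327.4), np.float64(237.2)) (np.float64(329.0), np.float64(153.9))
```

View pics/w1.png

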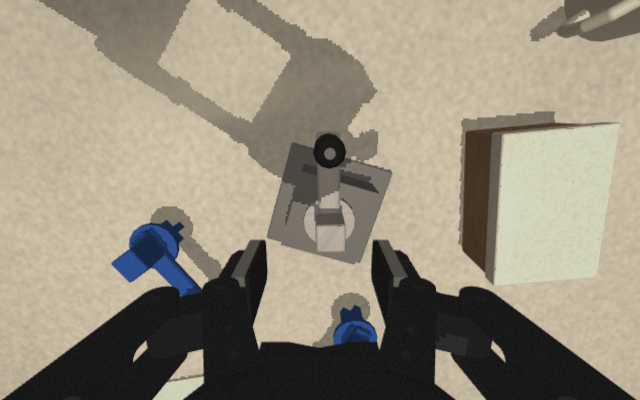

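The wrist view shows the boss top at (330,237), 3 px from the prediction, which corrects x by about 2 mm. The knob at (329,153) agrees. Now I descend.

>>> drive_tool:
  motion:
    - {"x": 0.09,"y": 0.3,"z": -0.28,"wx": -0.007,"wy": 0,"wz": 0,"fingers": 0.6}
    - {"x": 0.09,"y": 0.6,"z": -0.285,"wx": -0.007,"wy": 0,"wz": 0,"fingers": 0.6}
    - {"x": 0.09,"y": 0.8,"z": -0.29,"wx": -0.007,"wy": 0,"wz": 0,"fingers": 0.6}
    - {"x": 0.09,"y": 0.8,"z": -0.29,"wx": -0.007,"wy": 0,"wz": 0,"fingers": 0.6}

```text
time_s: 1.98
position: [516.9, -323.5, 118.2]
ee_rot: [-1.565, 0.011, 0.011]
contact_force: [-0.4, 0.2, -1.7]
finger_gap: 51.2
```

```bash
python3 -c "
from h import *
go([519.5,-324,85],0.01)"
```

```text
1.9833 [ 516.9 -323.5  118.2] [-1.565  0.011  0.011] [-0.4  0.2 -1.7] [-0.    0.07 -0.03] 51.183384011361504
shift [ 0.029  0.332 -0.007] turn [-0.003  0.001 -0.007]
```

>>> drive_tool:
  motion:
    - {"x": 0.03,"y": 0.2,"z": -0.007,"wx": -0.003,"wy": 0,"wz": -0.007,"fingers": 0.6}
    - {"x": 0.03,"y": 0.33,"z": -0.007,"wx": -0.003,"wy": 0,"wz": -0.007,"fingers": 0.6}
    - {"x": 0.03,"y": 0.33,"z": -0.007,"wx": -0.003,"wy": 0,"wz": -0.007,"fingers": 0.4}
    - {"x": 0.03,"y": 0.33,"z": -0.007,"wx": -0.003,"wy": 0,"wz": -0.007,"fingers": 0.25}
    - {"x": 0.03,"y": 0.33,"z": -0.007,"wx": -0.003,"wy": 0,"wz": -0.007,"fingers": 0.2}
  force: 60

```text
time_s: 2.4
position: [520.0, -324.5, 86.9]
ee_rot: [-1.571, -0.002, 0.011]
contact_force: [-0.1, 0.6, -1.7]
finger_gap: 22.9
```

>>> drive_tool:
  motion:
    - {"x": 0,"y": 0,"z": 0,"wx": 0,"wy": 0,"wz": 0,"fingers": 0}
    - {"x": 0,"y": 0,"z": 0,"wx": 0,"wy": 0,"wz": 0,"fingers": 0}
    - {"x": 0,"y": 0,"z": 0,"wx": 0,"wy": 0,"wz": 0,"fingers": 0}
    - {"x": 0,"y": 0,"z": 0,"wx": 0,"wy": 0,"wz": 0,"fingers": 0}
  force: 80

```text
time_s: 2.73
position: [520.1, -324.6, 87.4]
ee_rot: [-1.572, -0.002, 0.011]
contact_force: [0.2, -0.6, -2.2]
finger_gap: 22.7
```

```bash
python3 -c "
from h import *
go([519.5,-324,185],0.01)"
```

```text
2.7333 [ 520.1 -324.6   87.4] [-1.572 -0.002  0.011] [ 0.2 -0.6 -2.2] [0.03 0.01 0.01] 22.730644702942087
shift [-0.003 -0.976  0.005] turn [0.001 0.001 0.001]
```

>>> drive_tool:
  motion:
    - {"x": 0,"y": -0.2,"z": 0,"wx": 0,"wy": 0,"wz": 0,"fingers": 0}
    - {"x": 0,"y": -0.45,"z": 0,"wx": 0,"wy": 0,"wz": 0,"fingers": 0}
    - {"x": 0,"y": -0.7,"z": 0,"wx": 0,"wy": 0,"wz": 0,"fingers": 0}
    - {"x": 0,"y": -1,"z": 0,"wx": 0,"wy": 0,"wz": 0,"fingers": 0}
    - {"x": 0,"y": -1,"z": 0,"wx": 0,"wy": 0,"wz": 0,"fingers": 0}

```text
time_s: 3.15
position: [521.7, -325.7, 195.4]
ee_rot: [-1.578, -0.011, 0.011]
contact_force: [1.2, -0.6, -0.1]
finger_gap: 22.6
```

>>> drive_tool:
  motion:
    - {"x": 0.13,"y": -0.15,"z": 0.3,"wx": 0,"wy": 0,"wz": 0,"fingers": 0}
    - {"x": 0.13,"y": -0.15,"z": 0.6,"wx": 0,"wy": 0,"wz": 0,"fingers": 0}
    - {"x": 0.13,"y": -0.15,"z": 1,"wx": 0,"wy": 0,"wz": 0,"fingers": 0}
    - {"x": 0.13,"y": -0.15,"z": 1,"wx": 0,"wy": 0,"wz": 0,"fingers": 0}

```text
time_s: 3.48
position: [533.9, -219.6, 210.0]
ee_rot: [-1.574, -0.012, 0.016]
contact_force: [0.0, -0.4, -2.5]
finger_gap: 22.7
```

```bash
python3 -c "
from h import *
go([578.5,72.5,200],0.01)"
```

```text
3.4833 [ 533.9 -219.6  210. ] [-1.574 -0.012  0.016] [ 0.  -0.4 -2.5] [-0.02  0.01  0.05] 22.67432501379751
shift [0.493 0.095 2.914] turn [0.002 0.004 0.008]
```

>>> drive_tool:
  motion:
    - {"x": 0.16,"y": 0,"z": 0.4,"wx": 0,"wy": 0,"wz": 0.008,"fingers": 0}
    - {"x": 0.16,"y": 0,"z": 0.8,"wx": 0,"wy": 0,"wz": 0.008,"fingers": 0}
    - {"x": 0.16,"y": 0,"z": 0.95,"wx": 0,"wy": 0,"wz": 0.008,"fingers": 0}
    - {"x": 0.16,"y": 0,"z": 0.95,"wx": 0,"wy": 0,"wz": 0.008,"fingers": 0}

```text
time_s: 3.82
position: [548.5, -120.1, 209.3]
ee_rot: [-1.572, 0.001, 0.021]
contact_force: [1.0, 0.1, -2.5]
finger_gap: 22.6
```

>>> drive_tool:
  motion:
    - {"x": 0.16,"y": 0,"z": 0.4,"wx": 0,"wy": 0,"wz": 0,"fingers": 0}
    - {"x": 0.16,"y": 0,"z": 0.8,"wx": 0,"wy": 0,"wz": 0,"fingers": 0}
    - {"x": 0.16,"y": 0,"z": 0.95,"wx": 0,"wy": 0,"wz": 0,"fingers": 0}
    - {"x": 0.16,"y": 0,"z": 0.95,"wx": 0,"wy": 0,"wz": 0,"fingers": 0}

```text
time_s: 4.15
position: [562.5, -21.5, 208.6]
ee_rot: [-1.571, 0.001, 0.026]
contact_force: [-0.6, 0.6, -3.4]
finger_gap: 22.9
```

```bash
python3 -c "
from h import *
d=snap('wrist','w2')
go([578.5,72.5,185],0.01)
print(proj(d,[578.5,72.5,80]))
t=snap('top','t2')
a=d['img'];cv2.imwrite('pics/w2.png',cv2.convertScaleAbs(a,alpha=1.6))"
```

```text
4.2 [562.5 -23.6 208.6] [-1.572e+00  1.000e-03  2.500e-02] [-0.8 -0.3 -2.4] [-0.03 -0.02  0.  ] 22.86983367727682
shift [0.184 0.234 0.957] turn [ 0.001  0.009 -0.001]
(np.float64(343.4), np.float64(75.3))
```

View pics/w2.png

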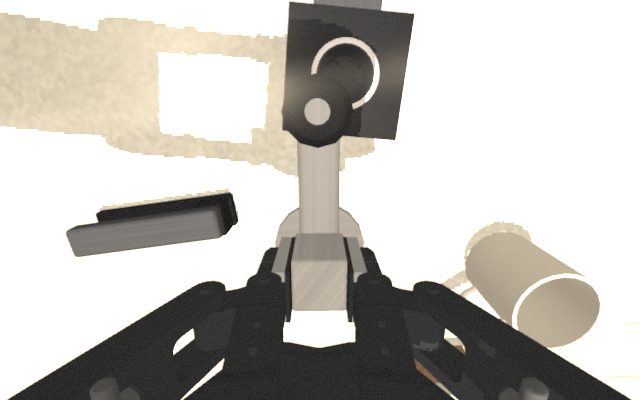

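The ring centre is at about (346,74), near the prediction. The held boss top is at about (320,285), and the knob top at (317,111).

```bash
python3 - <<'E'
from h import *
d=np.load('pics/w2.npz');im=d['img']
print(d['fx'],"boss",ray(d,320,285.5,217.2),"edges",ray(d,320,261,217.2),ray(d,320,310,217.2),"knob",ray(d,317,111,229.2))
g=cv2.cvtColor(im,cv2.COLOR_BGR2GRAY).astype(float)
# ring: bright pixels over the black box near prediction
pts=[]
for a in np.arange(-170,75,5):
    r=np.arange(24,42,.5);x=346+r*np.cos(np.radians(a));y=74+r*np.sin(np.radians(a))
    v=cv2.remap(g.astype(np.float32),x.astype(np.float32)[None],y.astype(np.float32)[None],1)[0]
    w=np.clip(v-v.min()-0.5*np.ptp(v),0,None)
    if np.ptp(v)>40: pts.append(((x*w).sum()/w.sum(),(y*w).sum()/w.sum()))
e=cv2.fitEllipse(np.float32(pts));print(len(pts),e,ray(d,*e[0],80))
E
```

```text
313.7283082385376 boss [563.2 -22.  217.2] edges [562.9 -10.8 217.2] [563.5 -33.7 217.2] knob [560.3  47.5 229.2]
49 ((344.8111572265625, 73.36685180664062), (62.955047607421875, 67.48269653320312), 13.070324897766113) [579.5  73.9  80. ]
```

>>> drive_tool:
  motion:
    - {"x": 0.19,"y": 0,"z": 0.4,"wx": 0,"wy": 0.01,"wz": 0,"fingers": 0}
    - {"x": 0.19,"y": 0.1,"z": 0.8,"wx": 0,"wy": 0.01,"wz": 0,"fingers": 0}
    - {"x": 0.19,"y": 0.35,"z": 0.955,"wx": 0,"wy": 0.01,"wz": 0,"fingers": 0}
    - {"x": 0.19,"y": 0.35,"z": 0.955,"wx": 0,"wy": 0.01,"wz": 0,"fingers": 0}
    - {"x": 0.19,"y": 0.35,"z": 0.955,"wx": 0,"wy": 0.01,"wz": 0,"fingers": 0}

```text
time_s: 4.67
position: [578.4, 70.0, 171.0]
ee_rot: [-1.574, 0.006, 0.007]
contact_force: [-0.0, -0.5, -1.2]
finger_gap: 22.9
```

```bash
python3 -c "
from h import *
go([579.3,72.4,140],0.01)"
```

```text
4.6667 [578.4  70.  171. ] [-1.574  0.006  0.007] [-0.  -0.5 -1.2] [-0.1   0.   -0.03] 22.87912966902391
shift [0.01  0.309 0.025] turn [ 0.002 -0.002 -0.004]
```

>>> drive_tool:
  motion:
    - {"x": 0.01,"y": 0.05,"z": 0.025,"wx": 0.002,"wy": 0,"wz": -0.004,"fingers": 0}
    - {"x": 0.01,"y": 0.12,"z": 0.025,"wx": 0.002,"wy": 0,"wz": -0.004,"fingers": 0}
    - {"x": 0.01,"y": 0.19,"z": 0.025,"wx": 0.002,"wy": 0,"wz": -0.004,"fingers": 0}
    - {"x": 0.01,"y": 0.26,"z": 0.025,"wx": 0.002,"wy": 0,"wz": -0.004,"fingers": 0}
    - {"x": 0.01,"y": 0.28,"z": 0.025,"wx": 0.002,"wy": 0,"wz": -0.004,"fingers": 0}

```text
time_s: 5.08
position: [580.8, 71.7, 152.3]
ee_rot: [-1.571, -0.011, 0.006]
contact_force: [-13.6, 1.2, 38.2]
finger_gap: 23.1
```

```bash
python3 -c "
from h import *
go([579.3,72.4,133],0.01)"
```

```text
5.0833 [580.8  71.7 152.3] [-1.571 -0.011  0.006] [-13.6   1.2  38.2] [-0.36  2.95 -0.15] 23.14015646244518
shift [-0.017  0.193  0.007] turn [-0.    -0.003  0.007]
```

>>> drive_tool:
  motion:
    - {"x": -0.025,"y": -0.03,"z": 0.01,"wx": 0,"wy": 0,"wz": 0.007,"fingers": 0}
    - {"x": -0.025,"y": -0.03,"z": 0.01,"wx": 0,"wy": 0,"wz": 0.007,"fingers": 0}
    - {"x": -0.025,"y": -0.03,"z": 0.01,"wx": 0,"wy": 0,"wz": 0.007,"fingers": 0}
    - {"x": -0.025,"y": -0.03,"z": 0.01,"wx": 0,"wy": 0,"wz": 0.007,"fingers": 0}

```text
time_s: 5.42
position: [578.0, 72.2, 153.9]
ee_rot: [-1.571, 0.002, 0.005]
contact_force: [0.3, -0.2, -0.3]
finger_gap: 22.7
```

```bash
python3 -c "
from h import *
d=snap('wrist','w3')
go([579.3,72.4,133],0.01)
cv2.imwrite('pics/w3.png',cv2.convertScaleAbs(cv2.resize(d['img'][180:330,230:430],(800,600),interpolation=2),alpha=1.8))"
```

```text
5.4667 [578.   72.2 153.8] [-1.571  0.002  0.005] [ 1.4 -0.2 -0.8] [-0.17 -0.03 -0.02] 22.874228004290618
shift [0.013 0.208 0.002] turn [ 0.    -0.003 -0.001]
```

View pics/w3.png

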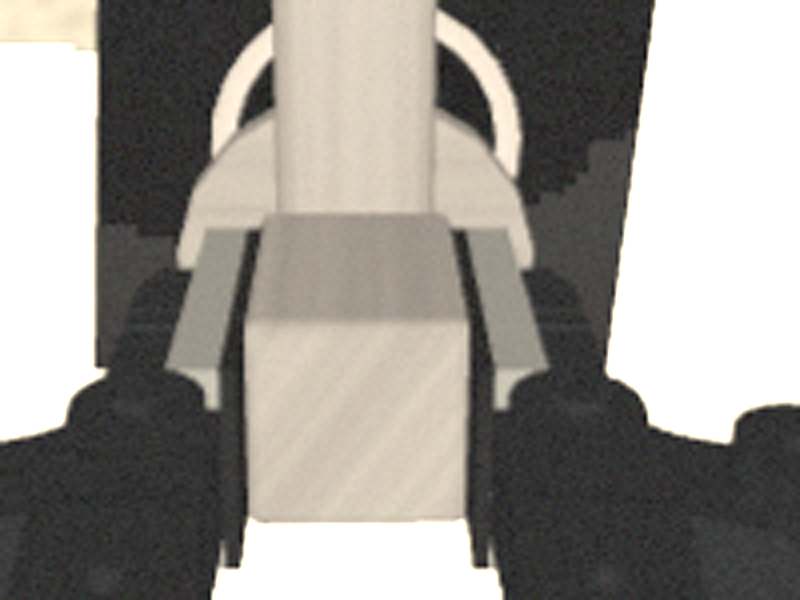

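The ring is visible on both sides of the arm. Its centre column is about 321.8 and the boss centre column about 319.1. I'll convert these to mm.

```bash
python3 - <<'E'
from h import *
d=np.load('pics/w3.npz')
print("ring",ray(d,321.7,200,80),"edges",ray(d,283,215,80),ray(d,360.5,215,80),"boss",ray(d,319.1,285,162.4),ray(d,319.1,260,162.4),ray(d,319.1,310,162.4))
print(ray(d,230+354/4,190,129))
E
```

```text
ring [580.   84.2  80. ] edges [554.4  73.6  80. ] [605.8  74.   80. ] boss [578.4  71.8 162.4] [578.3  83.1 162.4] [578.5  59.8 162.4]
[577.9 103.6 129. ]
```

>>> drive_tool:
  motion:
    - {"x": 0.016,"y": -0.01,"z": 0.024,"wx": 0,"wy": 0,"wz": 0,"fingers": 0}
    - {"x": 0.016,"y": 0.02,"z": 0.024,"wx": 0,"wy": 0,"wz": 0,"fingers": 0}
    - {"x": 0.016,"y": 0.06,"z": 0.024,"wx": 0,"wy": 0,"wz": 0,"fingers": 0}
    - {"x": 0.016,"y": 0.09,"z": 0.024,"wx": 0,"wy": 0,"wz": 0,"fingers": 0}

```text
time_s: 5.8
position: [579.3, 74.7, 143.4]
ee_rot: [-1.571, 0.004, 0.006]
contact_force: [-0.9, -0.6, -2.6]
finger_gap: 22.6
```

```bash
python3 -c "
from h import *
go([579.6,74.6,133],0.01)"
```

```text
5.8 [579.3  74.7 143.4] [-1.571  0.004  0.006] [-0.9 -0.6 -2.6] [ 0.02  0.   -0.02] 22.61959511150242
shift [ 0.004  0.104 -0.001] turn [ 0.    -0.003 -0.002]
```

>>> drive_tool:
  motion:
    - {"x": 0.003,"y": 0.03,"z": 0,"wx": 0,"wy": 0,"wz": -0.002,"fingers": 0}
    - {"x": 0.003,"y": 0.06,"z": 0,"wx": 0,"wy": 0,"wz": -0.002,"fingers": 0}
    - {"x": 0.003,"y": 0.09,"z": 0,"wx": 0,"wy": 0,"wz": -0.002,"fingers": 0}
    - {"x": 0.003,"y": 0.1,"z": 0,"wx": 0,"wy": 0,"wz": -0.002,"fingers": 0}

```text
time_s: 6.13
position: [579.2, 74.7, 132.5]
ee_rot: [-1.571, 0.001, 0.006]
contact_force: [0.5, 0.3, -1.7]
finger_gap: 22.5
```

>>> drive_tool:
  motion:
    - {"x": 0,"y": 0,"z": 0,"wx": 0,"wy": 0,"wz": 0,"fingers": 0}

```text
time_s: 6.22
position: [579.2, 74.7, 132.3]
ee_rot: [-1.571, 0.002, 0.006]
contact_force: [0.6, 0.2, -0.3]
finger_gap: 22.9
```

```bash
python3 -c "
from h import *
go([579.6,74.6,133],0.01)"
```

```text
6.2167 [579.2  74.7 132.3] [-1.571  0.002  0.006] [ 0.6  0.2 -0.3] [ 0.01 -0.13 -0.  ] 22.893600478889052
shift [ 0.004 -0.007 -0.001] turn [ 0.    -0.003 -0.001]
```

>>> drive_tool:
  motion:
    - {"x": 0.003,"y": 0.01,"z": 0,"wx": 0,"wy": 0,"wz": 0,"fingers": 0}
    - {"x": 0.003,"y": 0.02,"z": 0,"wx": 0,"wy": 0,"wz": 0,"fingers": 0}
    - {"x": 0.003,"y": 0.02,"z": 0,"wx": 0,"wy": 0,"wz": 0,"fingers": 0}

```text
time_s: 6.47
position: [579.3, 74.7, 132.1]
ee_rot: [-1.571, 0.001, 0.006]
contact_force: [-4.6, 0.0, 4.7]
finger_gap: 22.7
```

>>> drive_tool:
  motion:
    - {"x": 0,"y": 0.015,"z": 0,"wx": 0,"wy": 0.05,"wz": 0,"fingers": 0}
    - {"x": 0,"y": 0.02,"z": 0,"wx": 0,"wy": 0.1,"wz": 0,"fingers": 0}
    - {"x": 0,"y": 0.02,"z": 0,"wx": 0,"wy": 0.15,"wz": 0,"fingers": 0}
    - {"x": 0,"y": 0.02,"z": 0,"wx": 0,"wy": 0.2,"wz": 0,"fingers": 0}
    - {"x": 0,"y": 0.02,"z": 0,"wx": 0,"wy": 0.2,"wz": 0,"fingers": 0}

```text
time_s: 6.88
position: [580.1, 75.0, 132.1]
ee_rot: [-1.57, -0.002, -0.311]
contact_force: [-0.1, 1.0, 5.0]
finger_gap: 22.7
```

```bash
python3 -c "
from h import *
go([579.5,74.6,130],0.01)"
```

```text
6.8833 [580.1  75.  132.1] [-1.57  -0.002 -0.311] [-0.1  1.   5. ] [0.2  0.16 0.01] 22.743653870323136
shift [-0.005  0.021 -0.006] turn [-0.001 -0.204  0.001]
```

>>> drive_tool:
  motion:
    - {"x": -0.003,"y": 0.02,"z": 0,"wx": 0,"wy": 0.05,"wz": 0,"fingers": 0}
    - {"x": -0.003,"y": 0.022,"z": 0,"wx": 0,"wy": 0.1,"wz": 0,"fingers": 0}
    - {"x": -0.003,"y": 0.022,"z": 0,"wx": 0,"wy": 0.15,"wz": 0,"fingers": 0}
    - {"x": -0.003,"y": 0.022,"z": 0,"wx": 0,"wy": 0.17,"wz": 0,"fingers": 0}
    - {"x": -0.003,"y": 0.022,"z": 0,"wx": 0,"wy": 0.17,"wz": 0,"fingers": 0}

```text
time_s: 7.3
position: [580.9, 75.4, 131.8]
ee_rot: [-1.566, -0.005, -0.577]
contact_force: [0.9, 0.4, 6.7]
finger_gap: 22.7
```

>>> drive_tool:
  motion:
    - {"x": -0.003,"y": 0.02,"z": 0,"wx": -0.002,"wy": 0.05,"wz": 0.002,"fingers": 0}
    - {"x": -0.003,"y": 0.022,"z": 0,"wx": -0.002,"wy": 0.1,"wz": 0.002,"fingers": 0}
    - {"x": -0.003,"y": 0.022,"z": 0,"wx": -0.002,"wy": 0.14,"wz": 0.002,"fingers": 0}
    - {"x": -0.003,"y": 0.022,"z": 0,"wx": -0.002,"wy": 0.14,"wz": 0.002,"fingers": 0}
    - {"x": -0.003,"y": 0.022,"z": 0,"wx": -0.002,"wy": 0.14,"wz": 0.002,"fingers": 0}

```text
time_s: 7.72
position: [580.5, 75.3, 128.9]
ee_rot: [-1.57, -0.001, -0.793]
contact_force: [0.9, 0.1, -3.8]
finger_gap: 22.8
```

```bash
python3 -c "
from h import *
go([580,74.6,130],0.01)"
```

```text
7.7167 [580.5  75.3 128.9] [-1.57e+00 -1.00e-03 -7.93e-01] [ 0.9  0.1 -3.8] [-0.19 -0.12 -0.01] 22.843751191185092
shift [ 0.001 -0.011 -0.008] turn [-0.    -0.511  0.001]
```

It dropped in: z fell to 128.9 and the up-force is gone. Now I push it home.

>>> drive_tool:
  motion:
    - {"x": 0,"y": 0.03,"z": 0,"wx": 0,"wy": 0,"wz": 0,"fingers": 0}
    - {"x": 0,"y": 0.06,"z": 0,"wx": 0,"wy": 0.01,"wz": 0,"fingers": 0}
    - {"x": 0,"y": 0.09,"z": 0,"wx": 0,"wy": 0.02,"wz": 0,"fingers": 0}
    - {"x": 0,"y": 0.12,"z": 0,"wx": 0,"wy": 0.02,"wz": 0,"fingers": 0}
    - {"x": 0,"y": 0.14,"z": 0,"wx": 0,"wy": 0.02,"wz": 0,"fingers": 0}

```text
time_s: 8.13
position: [580.6, 74.8, 116.2]
ee_rot: [-1.57, -0.002, -0.824]
contact_force: [-6.5, -3.5, 15.0]
finger_gap: 22.8
```

```bash
python3 -c "
from h import *
go([580,74.6,114],-.79)"
```

```text
8.1333 [580.6  74.8 116.2] [-1.57  -0.002 -0.824] [-6.5 -3.5 15. ] [-0.61  0.93 -0.05] 22.772827615113933
shift [-0.003  0.022 -0.006] turn [-0.001 -0.022  0.001]
```

Home: z is 116.2, which is 16 mm below the catch, with firm contact. I release and rise, then move over the knob.

>>> drive_tool:
  motion:
    - {"x": 0,"y": 0,"z": 0,"wx": 0,"wy": 0,"wz": 0,"fingers": 0.6}
    - {"x": 0,"y": 0,"z": 0,"wx": 0,"wy": 0,"wz": 0,"fingers": 0.6}
    - {"x": 0,"y": 0,"z": 0,"wx": 0,"wy": 0,"wz": 0,"fingers": 0.6}
    - {"x": 0,"y": 0,"z": 0,"wx": 0,"wy": 0,"wz": 0,"fingers": 0.6}

```text
time_s: 8.47
position: [580.6, 75.0, 116.1]
ee_rot: [-1.57, -0.001, -0.824]
contact_force: [0.2, -0.4, 0.4]
finger_gap: 51.1
```

>>> drive_tool:
  motion:
    - {"x": 0,"y": -0.2,"z": 0,"wx": 0,"wy": 0,"wz": 0,"fingers": 0.6}
    - {"x": 0,"y": -0.5,"z": 0,"wx": 0,"wy": 0,"wz": 0,"fingers": 0.6}
    - {"x": 0,"y": -0.85,"z": 0,"wx": 0,"wy": 0,"wz": 0,"fingers": 0.6}
    - {"x": 0,"y": -0.85,"z": 0,"wx": 0,"wy": 0,"wz": 0,"fingers": 0.6}
    - {"x": 0,"y": -0.85,"z": 0,"wx": 0,"wy": 0,"wz": 0,"fingers": 0.6}

```text
time_s: 8.88
position: [581.6, 75.3, 204.3]
ee_rot: [-1.565, -0.005, -0.824]
contact_force: [-0.1, -0.1, -0.9]
finger_gap: 51.3
```

```bash
python3 -c "
from h import *
d=snap('wrist','w4');t=snap('top','t4');s=snap('scene','s4')
go([630.6,122.5,200],-.82)
print(proj(d,[630.6,122.5,138]),proj(d,[580.1,73.9,126]))
a=cv2.convertScaleAbs(d['img'][0:300,120:520],alpha=1.6)
b=cv2.resize(t['img'][75:240,130:330],(400,330));c=cv2.resize(s['img'][80:250,330:600],(400,252))
o=np.zeros((600,800,3),np.uint8);o[:300,:400]=a;o[:330,400:]=b;o[300:552,:400]=c
cv2.imwrite('pics/m4.png',o)"
```

```text
9.0333 [579.9  75.1 199.5] [-1.572  0.    -0.824] [ 0.1 -0.3  0.2] [-0.02 -0.04  0.  ] 51.42341163071177
shift [-0.003 -0.006  0.694] turn [ 0.    -0.002 -0.   ]
(np.float64(315.7), np.float64(112.2)) (np.float64(317.9), np.float64(218.7))
```

View pics/m4.png

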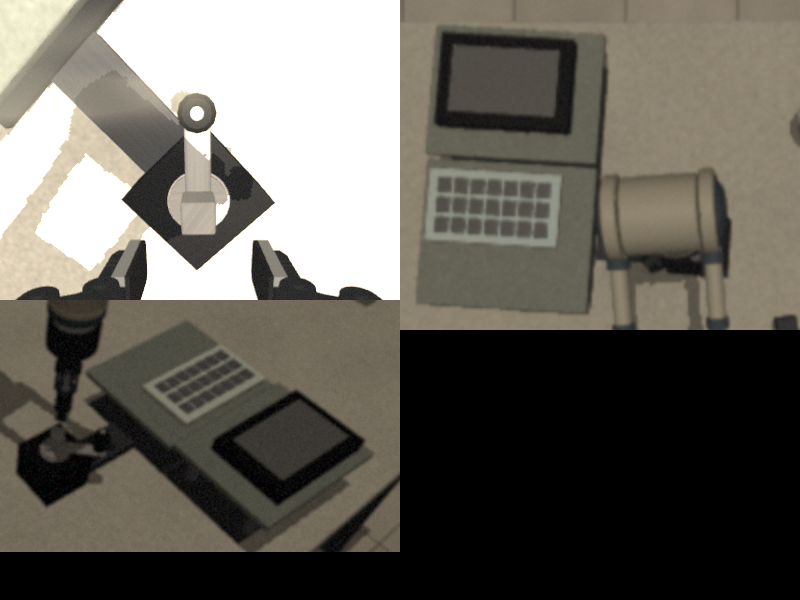

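The knob is at full-frame (317,113) and the boss at (318,218), within 1.5 px of prediction, so the crank is seated and the knob's place is known. I grip the knob, and look at the deck step in the first scene picture to set the needed winding.

>>> drive_tool:
  motion:
    - {"x": 0,"y": 0,"z": 0.3,"wx": 0,"wy": 0,"wz": 0,"fingers": 0.6}
    - {"x": 0,"y": 0,"z": 0.6,"wx": 0,"wy": 0,"wz": 0,"fingers": 0.6}
    - {"x": 0,"y": 0.1,"z": 0.69,"wx": 0,"wy": 0,"wz": 0,"fingers": 0.6}
    - {"x": 0,"y": 0.1,"z": 0.69,"wx": 0,"wy": 0,"wz": 0,"fingers": 0.6}
    - {"x": 0,"y": 0.1,"z": 0.69,"wx": 0,"wy": 0,"wz": 0,"fingers": 0.6}

```text
time_s: 9.45
position: [629.5, 121.8, 186.3]
ee_rot: [-1.576, 0.003, -0.823]
contact_force: [0.0, -0.6, 0.1]
finger_gap: 51.3
```

```bash
python3 -c "
from h import *
go([631,122.5,122],-.82)
d=np.load('pics/scene0.npz')['img'][90:240,385:585]
cv2.imwrite('pics/c.png',cv2.convertScaleAbs(cv2.resize(d,(800,600),interpolation=2),alpha=1.7))"
```

```text
9.45 [629.5 121.8 186.3] [-1.576  0.003 -0.823] [ 0.  -0.6  0.1] [ 0.03 -0.06 -0.05] 51.2931700788384
shift [0.007 0.643 0.019] turn [ 0.003 -0.002 -0.002]
```

View pics/c.png

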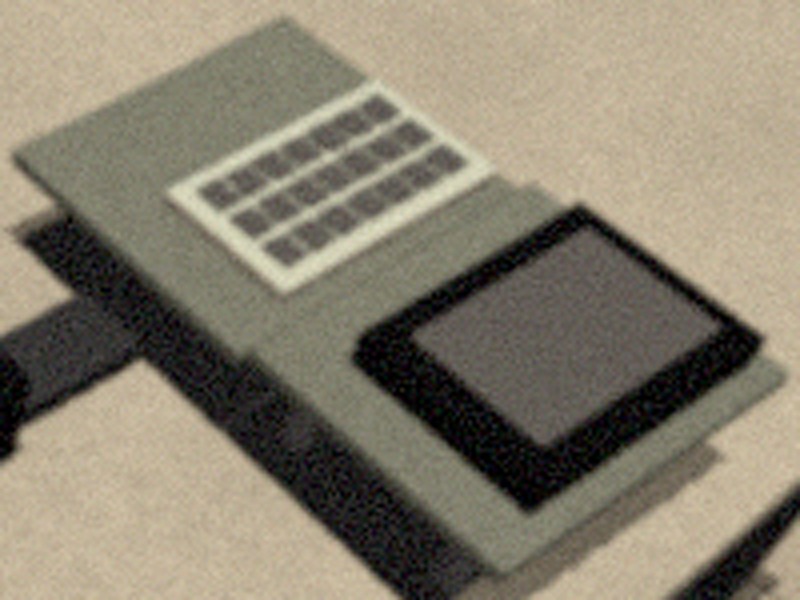

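The lift deck's right edge runs (15,155)→(240,355) in the crop and the fixed deck's (255,355)→(490,570), with a small step at the seam. I measure it by edge fits.

```bash
cat >> h.py <<'E'
def edge(g,p,q,n=60,w=5):
    p,q=np.array(p,float),np.array(q,float);u=(q-p)/np.linalg.norm(q-p);nn=np.array([u[1],-u[0]])  # toward upper right = top face
    o=np.arange(-w,w+.01,.1);P=[]
    S=p+np.linspace(0,1,n)[:,None]*(q-p)
    X=S[:,None]+o[:,None]*nn
    V=cv2.remap(g,X[...,0].astype(np.float32),X[...,1].astype(np.float32),cv2.INTER_CUBIC)
    V=cv2.GaussianBlur(V,(0,0),sigmaX=5,sigmaY=4)
    G=np.gradient(V,axis=1);k=G.argmax(1);P=S+o[k][:,None]*nn
    return P,V.mean(0)[::10].round(0)
def gap(f,lift,fix,show=1):
    d=np.load(f);g=cv2.cvtColor(d['img'],cv2.COLOR_BGR2GRAY).astype(np.float32)
    A,va=edge(g,*lift);B,vb=edge(g,*fix)
    if show: print(va,vb)
    def rob(P):
        l=cv2.fitLine(P.astype(np.float32),cv2.DIST_HUBER,0,.01,.01).ravel();r=(P-l[2:])@np.array([-l[1],l[0]]);return l,r.std()
    la,sa=rob(A);lb,sb=rob(B)
    W=np.array([ray(d,*(lb[2:]+k*lb[:2]),100) for k in(-25,25)]);dr=W[1]-W[0];dr/=np.linalg.norm(dr);n=np.array([-dr[1],dr[0],0])
    R=d['R'];c=-R.T@d['t'];Z=[]
    for k in(-15,0,15):
        m=la[2:]+k*la[:2];r=R.T@np.array([(m[0]-d['cx'])/d['fx'],(m[1]-d['cy'])/d['fy'],1]);X=c+r*(n@(W[0]-c))/(n@r);Z.append(X)
    print("resid",sa,sb,"plane",W.tolist(),"lift",np.round(Z,1).tolist())
E
python3 - <<'E'
from h import *
c=lambda x,y:(385+x/4,90+y/4)
for f in("scene0","s4"):
    gap(f'pics/{f}.npz',(c(40,177),c(225,342)),(c(275,373),c(470,551)))
E
```

```text
[27. 28. 32. 36. 44. 56. 69. 74. 75. 74. 74.] [17. 18. 22. 28. 36. 47. 60. 70. 74. 74. 74.]
resid 0.12701391880115234 0.1278940538656881 plane [[741.9, 221.7, 100.0], [858.3, 215.1, 100.0]] lift [[555.5, 232.3, 90.2], [598.7, 229.8, 89.7], [640.3, 227.5, 89.2]]
[27. 29. 32. 38. 45. 57. 70. 75. 76. 76. 75.] [19. 20. 23. 28. 36. 47. 61. 71. 75. 75. 75.]
resid 0.09373108774943173 0.19815956419324263 plane [[754.6, 220.6, 100.0], [869.6, 214.7, 100.0]] lift [[555.5, 230.8, 92.2], [598.4, 228.6, 91.3], [639.8, 226.5, 90.4]]
```

>>> drive_tool:
  motion:
    - {"x": 0.007,"y": 0.2,"z": 0.015,"wx": 0,"wy": 0,"wz": 0,"fingers": 0.6}
    - {"x": 0.007,"y": 0.4,"z": 0.015,"wx": 0,"wy": 0,"wz": 0,"fingers": 0.6}
    - {"x": 0.007,"y": 0.62,"z": 0.015,"wx": 0,"wy": 0,"wz": 0,"fingers": 0.6}
    - {"x": 0.007,"y": 0.64,"z": 0.015,"wx": 0,"wy": 0,"wz": 0,"fingers": 0.4}
    - {"x": 0.007,"y": 0.64,"z": 0.015,"wx": 0,"wy": 0,"wz": 0,"fingers": 0.25}
  force: 50

```text
time_s: 9.87
position: [629.1, 121.3, 120.7]
ee_rot: [-1.58, 0.005, -0.824]
contact_force: [0.7, 0.1, 0.4]
finger_gap: 28.1
```

>>> drive_tool:
  motion:
    - {"x": 0,"y": 0,"z": 0,"wx": 0,"wy": 0,"wz": 0,"fingers": 0.1}
    - {"x": 0,"y": 0,"z": 0,"wx": 0,"wy": 0,"wz": 0,"fingers": 0}
    - {"x": 0,"y": 0,"z": 0,"wx": 0,"wy": 0,"wz": 0,"fingers": 0}
  force: 50

```text
time_s: 10.12
position: [629.4, 121.0, 122.1]
ee_rot: [-1.579, 0.004, -0.824]
contact_force: [-0.7, -0.3, -1.1]
finger_gap: 22.7
```

```bash
cat >> h.py <<'E'
C=np.array([578.5,72.9])
def wind(step,n=5,z=122,yaw=-.824):
    s=manip.observe();p=np.array(s["position"]);R=Ro.from_euler('xyz',s["ee_rot"]).as_matrix()
    a=np.arctan2(p[1]-C[1],p[0]-C[0]);print("ang",np.degrees(a).round(1),"r",np.linalg.norm(p[:2]-C).round(1),"z",round(p[2],1),"F",np.round(s["contact_force"],1),"t",s["time_s"])
    T=Ro.from_euler('xyz',[-np.pi/2,0,yaw]).as_matrix()
    print("turn",(Ro.from_matrix(R.T@T).as_rotvec()/(np.pi/2)).round(3))
    for k in range(1,n+1):
        b=a-np.radians(step*k);X=np.array([C[0]+70*np.cos(b),C[1]+70*np.sin(b),z]);print((R.T@(X-p)/100).round(3))
E
python3 -c "
from h import *
wind(15)"
```

```text
ang 43.4 r 70.1 z 122.1 F [-0.7 -0.3 -1.1] t 10.1167
turn [ 0.005 -0.    -0.003]
[ 0.181  0.001 -0.023]
[ 0.351  0.001 -0.091]
[ 0.497  0.001 -0.201]
[ 0.61   0.001 -0.345]
[ 0.681  0.002 -0.513]
```

>>> drive_tool:
  motion:
    - {"x": 0.18,"y": 0,"z": -0.023,"wx": 0.005,"wy": 0,"wz": -0.003,"fingers": 0}
    - {"x": 0.35,"y": 0,"z": -0.09,"wx": 0.005,"wy": 0,"wz": -0.003,"fingers": 0}
    - {"x": 0.5,"y": 0,"z": -0.2,"wx": 0.005,"wy": 0,"wz": -0.003,"fingers": 0}
    - {"x": 0.61,"y": 0,"z": -0.345,"wx": 0.005,"wy": 0,"wz": -0.003,"fingers": 0}
    - {"x": 0.68,"y": 0,"z": -0.51,"wx": 0.005,"wy": 0,"wz": -0.003,"fingers": 0}

```text
time_s: 10.53
position: [638.8, 37.2, 122.7]
ee_rot: [-1.568, 0.001, -0.823]
contact_force: [-0.3, 6.8, -6.2]
finger_gap: 22.4
```

```bash
python3 -c "
from h import *
wind(18)"
```

```text
ang -30.6 r 70.1 z 122.7 F [-0.3  6.8 -6.2] t 10.5333
turn [-0.002  0.001 -0.   ]
[ 0.028  0.006 -0.217]
[-0.012  0.006 -0.433]
[-0.116  0.005 -0.625]
[-0.275  0.005 -0.776]
[-0.473  0.005 -0.87 ]
```

>>> drive_tool:
  motion:
    - {"x": 0.028,"y": 0.005,"z": -0.217,"wx": -0.002,"wy": 0,"wz": 0,"fingers": 0}
    - {"x": -0.012,"y": 0.005,"z": -0.433,"wx": -0.002,"wy": 0,"wz": 0,"fingers": 0}
    - {"x": -0.115,"y": 0.005,"z": -0.625,"wx": -0.002,"wy": 0,"wz": 0,"fingers": 0}
    - {"x": -0.275,"y": 0.005,"z": -0.775,"wx": -0.002,"wy": 0,"wz": 0,"fingers": 0}
    - {"x": -0.473,"y": 0.005,"z": -0.87,"wx": -0.002,"wy": 0,"wz": 0,"fingers": 0}

```text
time_s: 10.95
position: [543.1, 11.9, 122.3]
ee_rot: [-1.569, -0.002, -0.824]
contact_force: [8.3, 4.5, -11.8]
finger_gap: 22.7
```

```bash
python3 -c "
from h import *
wind(18)"
```

```text
ang -120.1 r 70.6 z 122.3 F [  8.3   4.5 -11.8] t 10.95
turn [-0.001 -0.     0.001]
[-0.219  0.003 -0.025]
[-0.434  0.003  0.013]
[-0.628  0.002  0.115]
[-0.78   0.003  0.272]
[-0.876  0.003  0.469]
```

>>> drive_tool:
  motion:
    - {"x": -0.219,"y": 0.03,"z": -0.025,"wx": 0,"wy": 0,"wz": 0,"fingers": 0}
    - {"x": -0.434,"y": 0.03,"z": 0.013,"wx": 0,"wy": 0,"wz": 0,"fingers": 0}
    - {"x": -0.628,"y": 0.03,"z": 0.115,"wx": 0,"wy": 0,"wz": 0,"fingers": 0}
    - {"x": -0.78,"y": 0.03,"z": 0.272,"wx": 0,"wy": 0,"wz": 0,"fingers": 0}
    - {"x": -0.876,"y": 0.03,"z": 0.469,"wx": 0,"wy": 0,"wz": 0,"fingers": 0}

```text
time_s: 11.37
position: [517.3, 107.9, 121.5]
ee_rot: [-1.569, -0.004, -0.825]
contact_force: [2.2, -5.7, -3.1]
finger_gap: 22.5
```

```bash
python3 -c "
from h import *
wind(18)"
```

```text
ang 150.2 r 70.6 z 121.5 F [ 2.2 -5.7 -3.1] t 11.3667
turn [-0.001 -0.001  0.003]
[-0.027 -0.004  0.218]
[ 0.009 -0.004  0.434]
[ 0.11  -0.003  0.629]
[ 0.266 -0.002  0.782]
[ 0.462 -0.001  0.88 ]
```

>>> drive_tool:
  motion:
    - {"x": -0.027,"y": 0.01,"z": 0.218,"wx": 0,"wy": 0,"wz": 0.002,"fingers": 0}
    - {"x": 0.009,"y": 0.01,"z": 0.434,"wx": 0,"wy": 0,"wz": 0.002,"fingers": 0}
    - {"x": 0.11,"y": 0.01,"z": 0.629,"wx": 0,"wy": 0,"wz": 0.002,"fingers": 0}
    - {"x": 0.266,"y": 0.01,"z": 0.782,"wx": 0,"wy": 0,"wz": 0.002,"fingers": 0}
    - {"x": 0.462,"y": 0.01,"z": 0.88,"wx": 0,"wy": 0,"wz": 0.002,"fingers": 0}

```text
time_s: 11.78
position: [613.1, 134.7, 121.4]
ee_rot: [-1.571, 0.001, -0.823]
contact_force: [-6.5, -4.2, -2.9]
finger_gap: 22.8
```

```bash
python3 - <<'E'
from h import *
wind(12)
snap('scene','s5')
c=lambda x,y:(385+x/4,90+y/4)
gap('pics/s5.npz',(c(40,167),c(225,333)),(c(275,373),c(470,551)))
E
```

```text
ang 60.8 r 70.8 z 121.4 F [-6.5 -4.2 -2.9] t 11.7833
turn [ 0.     0.001 -0.   ]
[ 0.146 -0.006  0.023]
[ 0.292 -0.006  0.023]
[ 0.435 -0.006 -0.008]
[ 0.569 -0.006 -0.068]
[ 0.687 -0.006 -0.154]
[12. 13. 16. 21. 25. 30. 35. 38. 39. 39. 40.] [20. 20. 23. 29. 37. 48. 61. 72. 75. 76. 76.]
resid 0.6081347200878263 0.15569176127211876 plane [[745.1, 221.8, 100.0], [861.3, 214.9, 100.0]] lift [[549.9, 233.4, 81.9], [595.5, 230.7, 87.3], [638.9, 228.1, 92.5]]
```

>>> drive_tool:
  motion:
    - {"x": 0.146,"y": 0,"z": 0.023,"wx": 0,"wy": 0,"wz": 0,"fingers": 0}
    - {"x": 0.292,"y": 0,"z": 0.023,"wx": 0,"wy": 0,"wz": 0,"fingers": 0}
    - {"x": 0.435,"y": 0,"z": -0.008,"wx": 0,"wy": 0,"wz": 0,"fingers": 0}
    - {"x": 0.569,"y": 0,"z": -0.068,"wx": 0,"wy": 0,"wz": 0,"fingers": 0}
    - {"x": 0.687,"y": 0,"z": -0.154,"wx": 0,"wy": 0,"wz": 0,"fingers": 0}

```text
time_s: 12.25
position: [649.7, 72.7, 121.2]
ee_rot: [-1.571, 0.003, -0.824]
contact_force: [-9.5, 5.2, -1.9]
finger_gap: 22.4
```

>>> drive_tool:
  motion:
    - {"x": 0,"y": 0,"z": 0,"wx": 0,"wy": 0,"wz": 0,"fingers": 0.3}
    - {"x": 0,"y": 0,"z": 0,"wx": 0,"wy": 0,"wz": 0,"fingers": 0.6}
    - {"x": 0,"y": 0,"z": 0,"wx": 0,"wy": 0,"wz": 0,"fingers": 0.6}
    - {"x": 0,"y": 0,"z": 0,"wx": 0,"wy": 0,"wz": 0,"fingers": 0.6}

```text
time_s: 12.58
position: [650.2, 73.2, 122.3]
ee_rot: [-1.569, 0.002, -0.823]
contact_force: [0.5, -0.6, -0.3]
finger_gap: 51.3
```

>>> drive_tool:
  motion:
    - {"x": 0,"y": -0.3,"z": 0,"wx": 0,"wy": 0,"wz": 0,"fingers": 0.6}
    - {"x": 0,"y": -0.7,"z": 0,"wx": 0,"wy": 0,"wz": 0,"fingers": 0.6}
    - {"x": 0,"y": -1,"z": 0,"wx": 0,"wy": 0,"wz": 0,"fingers": 0.6}
    - {"x": 0,"y": -1,"z": 0,"wx": 0,"wy": 0,"wz": 0,"fingers": 0.6}

```text
time_s: 12.92
position: [652.3, 73.6, 232.5]
ee_rot: [-1.558, -0.008, -0.823]
contact_force: [1.1, 0.8, 1.9]
finger_gap: 51.0
```

```bash
python3 - <<'E'
from h import *
s=st();print(s["joint_positions"])
d=snap('scene','s6')
c=lambda x,y:(385+x/4,90+y/4)
gap('pics/s6.npz',(c(40,167),c(225,333)),(c(275,373),c(470,551)))
w=snap('wrist','w6')
for X in([600,230,100],[674,226,100]): print(proj(w,X),proj(d,X))
o=np.zeros((600,800,3),np.uint8)
o[:320,:512]=cv2.resize(w['img'],(512,320))
o[320:,:373]=cv2.convertScaleAbs(cv2.resize(d['img'][90:240,385:585],(373,280),interpolation=2),alpha=1.7)
cv2.imwrite('pics/m6.png',o)
E
```

```text
12.9167 [652.3  73.6 232.5] [-1.558 -0.008 -0.823] [1.1 0.8 1.9] [ 0.   -0.01  0.01] 51.03586259257477
[0.05934781 0.22971532 1.10894179 0.00260043 1.78792389 0.88263782]
[18. 18. 19. 23. 28. 37. 47. 56. 58. 59. 60.] [19. 19. 22. 29. 38. 48. 62. 72. 76. 76. 76.]
resid 1.3820623383551753 0.14233265995943126 plane [[744.8, 221.9, 100.0], [861.0, 215.1, 100.0]] lift [[592.3, 230.8, 98.7], [634.4, 228.4, 99.4], [674.8, 226.0, 100.1]]
(np.float64(124.3), np.float64(111.8)) (np.float64(418.6), np.float64(151.9))
(np.float64(185.8), np.float64(38.9)) (np.float64(439.0), np.float64(169.9))
```

View pics/m6.png

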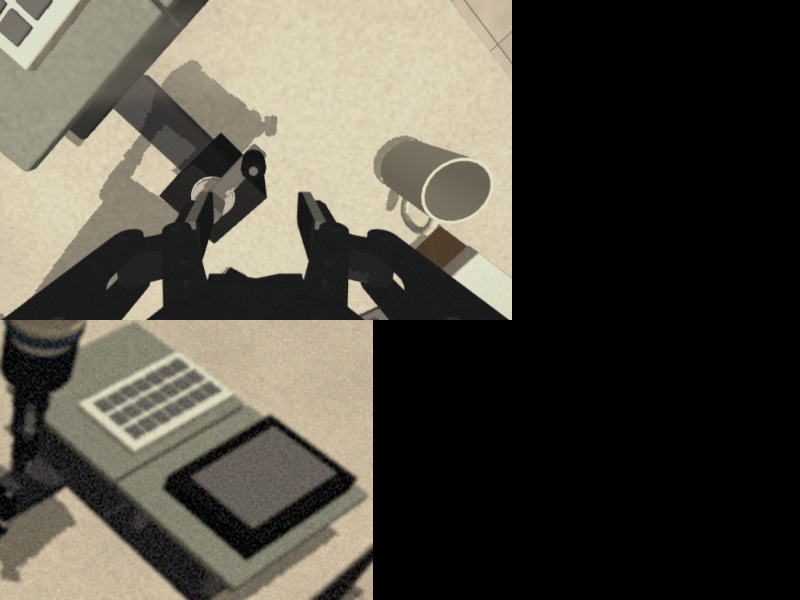

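The picture shows the lift deck now nearly flush with the fixed deck (about 1 mm by the scene view, but partly hidden by the arm). I'll measure more closely with the wrist camera near the seam.

>>> drive_tool:
  motion:
    - {"x": 0,"y": 0,"z": -0.2,"wx": -0.008,"wy": 0.39,"wz": 0.005,"fingers": 0.6}
    - {"x": 0,"y": 0,"z": -0.2,"wx": -0.008,"wy": 0.39,"wz": 0.005,"fingers": 0.6}
    - {"x": 0,"y": 0,"z": -0.2,"wx": -0.008,"wy": 0.39,"wz": 0.005,"fingers": 0.6}
    - {"x": 0,"y": 0,"z": -0.2,"wx": -0.008,"wy": 0.39,"wz": 0.005,"fingers": 0.6}
    - {"x": 0,"y": 0,"z": -0.2,"wx": -0.008,"wy": 0.39,"wz": 0.005,"fingers": 0.6}

```text
time_s: 13.43
position: [635.8, 60.1, 223.1]
ee_rot: [-1.582, 0.006, -1.441]
contact_force: [-0.5, 0.2, 0.2]
finger_gap: 51.3
```

```bash
python3 -c "
from h import *
go([632,62,180],-1.571)"
```

```text
13.4333 [635.8  60.1 223.1] [-1.582  0.006 -1.441] [-0.5  0.2  0.2] [ 0.01 -0.02 -0.04] 51.25014574735784
shift [-0.021  0.431 -0.03 ] turn [ 0.007  0.083 -0.003]
```

>>> drive_tool:
  motion:
    - {"x": -0.02,"y": 0.2,"z": -0.03,"wx": 0.007,"wy": 0.083,"wz": -0.003,"fingers": 0.6}
    - {"x": -0.02,"y": 0.43,"z": -0.03,"wx": 0.007,"wy": 0.083,"wz": -0.003,"fingers": 0.6}
    - {"x": -0.02,"y": 0.43,"z": -0.03,"wx": 0.007,"wy": 0.083,"wz": -0.003,"fingers": 0.6}
    - {"x": -0.02,"y": 0.43,"z": -0.03,"wx": 0.007,"wy": 0.083,"wz": -0.003,"fingers": 0.6}
    - {"x": -0.02,"y": 0.43,"z": -0.03,"wx": 0.007,"wy": 0.083,"wz": -0.003,"fingers": 0.6}

```text
time_s: 13.85
position: [632.0, 62.0, 180.2]
ee_rot: [-1.572, 0.0, -1.571]
contact_force: [0.3, -0.1, 1.0]
finger_gap: 51.4
```

```bash
python3 - <<'E'
from h import *
st()
w=snap('wrist','w7')
print(-w['R'].T@w['t'])
for X in([640,227.5,100],[740,222,100]): print(proj(w,X))
cv2.imwrite('pics/w7.png',cv2.convertScaleAbs(cv2.resize(w['img'][:,0:320],(480,600),interpolation=2),alpha=1.6))
E
```

```text
13.85 [632.   62.  180.2] [-1.572  0.    -1.571] [ 0.3 -0.1  1. ] [-0.02  0.01 -0.02] 51.42494714184287
[702.24933425  61.82081133 303.2945921 ]
(np.float64(74.6), np.float64(202.8))
(np.float64(47.6), np.float64(40.7))
```

View pics/w7.png

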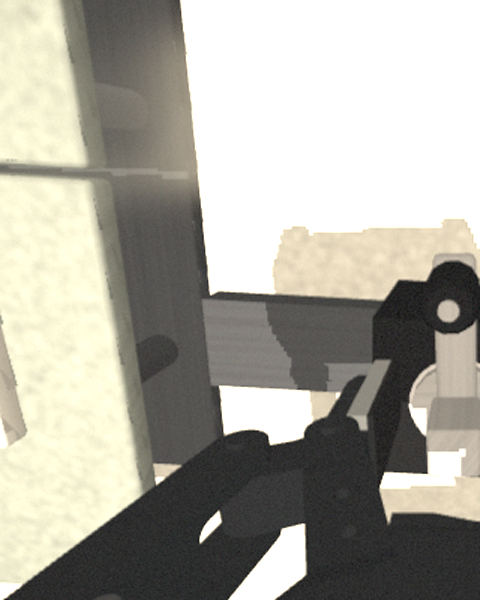

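The fixed deck edge (full px) runs about (46,3)→(59,107) and the lift edge (64,122)→(92,285). The lift edge looks 1–2 px lower. I'll fit both edges.

```bash
python3 - <<'E'
from h import *
for lift in(((83,235),(65,128)),((73,175),(65,128)),((85,250),(72,175))):
    gap('pics/w7.npz',lift,((58.5,105),(47,8)))
g=cv2.cvtColor(np.load('pics/w7.npz')['img'],6)
for v in(60,90,100,125,140,180,220):print(v,g[v-1:v+2,40:100].mean(0).astype(int)[::2])
E
```

```text
[ 74.  75.  77.  79.  80.  82.  84.  89.  98. 112. 122.] [ 77.  78.  79.  80.  81.  83.  86.  93. 103. 114. 120.]
resid 0.15792413131678482 0.30169505013161885 plane [[744.2, 222.2, 100.0], [716.9, 224.3, 100.0]] lift [[663.9, 228.4, 98.1], [653.7, 229.2, 97.8], [643.3, 230.0, 97.6]]
[ 76.  77.  79.  80.  82.  83.  85.  90.  99. 114. 123.] [ 77.  78.  79.  80.  81.  83.  86.  93. 103. 114. 120.]
resid 0.24589135593455408 0.30169505013161885 plane [[744.2, 222.2, 100.0], [716.9, 224.3, 100.0]] lift [[681.5, 227.0, 98.6], [671.9, 227.8, 97.9], [662.0, 228.5, 97.3]]
[ 74.  75.  77.  79.  80.  82.  85.  92. 104. 121. 131.] [ 77.  78.  79.  80.  81.  83.  86.  93. 103. 114. 120.]
resid 0.16628472832334795 0.30169505013161885 plane [[744.2, 222.2, 100.0], [716.9, 224.3, 100.0]] lift [[639.1, 230.3, 97.8], [628.2, 231.1, 97.5], [617.0, 232.0, 97.2]]
60 [147 149 148 143 133 109  86  85  82  77  78  76  72  72  72  73  74  74
  74  74  74  74  75  75  74  71  73  73  75  74]
90 [151 151 151 151 148 145 140 114  84  84  83  81  79  76  66  63  64  64
  65  65  66  64  67  67  68  70  72  73  75  76]
100 [154 156 157 159 157 152 145 140 119  94  86  84  81  80  76  68  65  67
  69  67  67  70  69  70  70  72  74  75  76  78]
125 [156 150 146 144 146 148 150 151 146 135 123 105  91  88  86  80  82  76
  70  71  72  70  71  70  69  70  72  72  72  72]
140 [151 154 153 155 151 149 151 153 157 156 143 130  94  89  83  80  77  75
  66  57  58  59  57  58  57  56  57  57  59  58]
180 [153 152 153 155 159 157 156 153 153 155 158 157 156 149 134 107  88  82
  79  73  69  62  52  52  54  51  53  51  50  51]
220 [156 153 153 154 155 156 158 158 156 155 155 154 156 156 157 160 159 146
 123  96  85  79  73  67  63  52  52  54  52  53]
```

```bash
cat >> h.py <<'E'
def gap2(f,lift,fix,w=7):
    d=np.load(f);g=cv2.cvtColor(d['img'],6).astype(np.float32)
    fit=lambda P:cv2.fitLine(P.astype(np.float32),cv2.DIST_HUBER,0,.01,.01).ravel()
    pts=[]
    for seg in(lift,fix):
        P,_=edge(g,*seg,w=w);l=fit(P);P=P[abs((P-l[2:])@np.array([-l[1],l[0]]))<.7];pts.append(P)
    for z in np.arange(95,105,1.):
        A=np.array([ray(d,*p,z) for p in pts[0]]);B=np.array([ray(d,*p,100) for p in pts[1]])
        # joint fit y=a+b x + c*[fixed]
        M=np.r_[np.c_[np.ones(len(A)),A[:,0],np.zeros(len(A))],np.c_[np.ones(len(B)),B[:,0],np.ones(len(B))]]
        s,*_=np.linalg.lstsq(M,np.r_[A[:,1],B[:,1]],rcond=None);print(z,"step y",s[2].round(2),"slope",s[1].round(4),len(A),len(B))
E
python3 - <<'E'
from h import *
gap2('pics/w7.npz',((81,235),(62,125)),((57,105),(45,8)))
E
```

```text
95.0 step y -3.43 slope -0.0609 60 60
96.0 step y -2.64 slope -0.0609 60 60
97.0 step y -1.83 slope -0.061 60 60
98.0 step y -1.03 slope -0.0608 60 60
99.0 step y -0.23 slope -0.0609 60 60
100.0 step y 0.57 slope -0.0608 60 60
101.0 step y 1.37 slope -0.0609 60 60
102.0 step y 2.18 slope -0.0609 60 60
103.0 step y 2.97 slope -0.0608 60 60
104.0 step y 3.76 slope -0.0607 60 60
```

>>> drive_tool:
  motion:
    - {"x": -0.4,"y": -0.1,"z": 0,"wx": 0,"wy": 0,"wz": 0,"fingers": 0.6}
    - {"x": -0.8,"y": -0.1,"z": 0,"wx": 0,"wy": 0,"wz": 0,"fingers": 0.6}
    - {"x": -0.8,"y": -0.1,"z": 0,"wx": 0,"wy": 0,"wz": 0,"fingers": 0.6}

```text
time_s: 14.15
position: [632.7, 148.3, 194.0]
ee_rot: [-1.566, 0.005, -1.565]
contact_force: [0.1, -0.7, -0.2]
finger_gap: 51.0
```

>>> drive_tool:
  motion:
    - {"x": -0.4,"y": 0,"z": 0,"wx": 0,"wy": 0,"wz": 0,"fingers": 0.6}
    - {"x": -0.75,"y": 0,"z": 0,"wx": 0,"wy": 0,"wz": 0,"fingers": 0.6}
    - {"x": -0.75,"y": 0,"z": 0,"wx": 0,"wy": 0,"wz": 0,"fingers": 0.6}
    - {"x": -0.75,"y": 0,"z": 0,"wx": 0,"wy": 0,"wz": 0,"fingers": 0.6}
    - {"x": -0.75,"y": 0,"z": 0,"wx": 0,"wy": 0,"wz": 0,"fingers": 0.6}

```text
time_s: 14.57
position: [632.5, 223.3, 195.3]
ee_rot: [-1.565, 0.005, -1.564]
contact_force: [-0.3, -0.8, 0.2]
finger_gap: 51.4
```

```bash
python3 - <<'E'
from h import *
st()
w=snap('wrist','w8')
print(-w['R'].T@w['t'])
sl=-.0609
e=[proj(w,[x,222.2+sl*(x-744.2),100]) for x in(640,685,705,760)];print(e)
g=cv2.cvtColor(w['img'],6)
for p in e:
    u,v=map(int,map(round,map(float,p)))
    if 1<v<398: print(v,u,g[v-1:v+2,u-24:u+24].mean(0).astype(int)[::2])
E
```

```text
14.5667 [632.5 223.3 195.3] [-1.565  0.005 -1.564] [-0.3 -0.8  0.2] [-0.02 -0.02 -0.07] 51.42438589838238
[701.94396411 223.02376499 318.93416973]
[(np.float64(312.1), np.float64(198.6)), (np.float64(316.2), np.float64(135.6)), (np.float64(318.2), np.float64(105.2)), (np.float64(324.2), np.float64(13.1))]
199 312 [106 107 108 106 106 106 105 107 107 109 101  78  56  57  56  56  55  56
  56  56  55  56  56  81]
136 316 [174 173 175 175 174 171 172 177 181 180 156 131 220 220 221 224 224 221
 221 223 222 221 222 225]
105 318 [175 171 173 174 178 179 181 183 183 179 165 138 219 221 221 220 221 221
 221 221 225 226 222 220]
13 324 [161 162 164 167 168 171 171 172 173 165 150 138 217 218 218 217 215 216
 218 221 220 217 219 222]
```

```bash
python3 - <<'E'
from h import *
d=np.load('pics/w8.npz');g=cv2.GaussianBlur(cv2.cvtColor(d['img'],6).astype(np.float32),(1,5),0)
F=[];L=[]
for v in list(range(6,96,3))+list(range(122,165,3)):
    ue=proj(d,[0,0,0]) and 325-(v-13)*(325-312)/(199-13)
    x=np.arange(ue-12,ue+9,.1);r=cv2.remap(g,x.astype(np.float32)[None],np.full((1,len(x)),v,np.float32),cv2.INTER_LINEAR)[0]
    k=r[40:170].argmin()+40
    top=np.median(r[:50]);lo=r[k]
    i=np.where(r[:k]>(top+lo)/2)[0][-1]; j=k+np.where(r[k:]>(220+lo)/2)[0][0]
    (F if v<110 else L).append((v,x[i],x[j]))
F,L=np.array(F),np.array(L)
for c in(1,2):
    A=np.r_[np.c_[np.ones(len(F)),F[:,0],np.zeros(len(F))],np.c_[np.ones(len(L)),L[:,0],np.ones(len(L))]]
    y=np.r_[F[:,c],L[:,c]];s,*_=np.linalg.lstsq(A,y,rcond=None);print("lift-fixed step px (+=toward -y)",s.round(3),"res",(y-A@s).std().round(2))
E
```

```text
lift-fixed step px (+=toward -y) [ 3.20971e+02 -6.10000e-02 -5.40000e-01] res 0.49
lift-fixed step px (+=toward -y) [ 3.22697e+02 -5.30000e-02 -3.86000e-01] res 0.9
```

The flushness check gives the lift edge about 0.3 mm further in, so the deck is at about 99.7 mm. I retreat clear for an unobstructed check from the scene camera.

>>> drive_tool:
  motion:
    - {"x": 0.4,"y": -0.2,"z": -0.1,"wx": 0,"wy": 0,"wz": 0,"fingers": 0.6}
    - {"x": 0.8,"y": -0.2,"z": -0.3,"wx": 0,"wy": 0,"wz": 0,"fingers": 0.6}
    - {"x": 1,"y": -0.2,"z": -0.5,"wx": 0,"wy": 0,"wz": 0,"fingers": 0.6}
    - {"x": 1,"y": -0.2,"z": -0.5,"wx": 0,"wy": 0,"wz": 0,"fingers": 0.6}

```text
time_s: 14.95
position: [580.4, 116.2, 214.8]
ee_rot: [-1.566, 0.002, -1.571]
contact_force: [-0.1, 0.8, -0.6]
finger_gap: 51.4
```

>>> drive_tool:
  motion:
    - {"x": 0.4,"y": 0,"z": -0.2,"wx": 0,"wy": 0,"wz": 0,"fingers": 0.6}
    - {"x": 0.8,"y": 0,"z": -0.5,"wx": 0,"wy": 0,"wz": 0,"fingers": 0.6}
    - {"x": 1,"y": 0,"z": -0.7,"wx": 0,"wy": 0,"wz": 0,"fingers": 0.6}
    - {"x": 1,"y": 0,"z": -0.7,"wx": 0,"wy": 0,"wz": 0,"fingers": 0.6}

```text
time_s: 15.28
position: [507.1, 11.1, 214.6]
ee_rot: [-1.567, -0.0, -1.577]
contact_force: [-0.3, -0.0, -0.6]
finger_gap: 51.2
```

>>> drive_tool:
  motion:
    - {"x": 0.4,"y": 0,"z": 0,"wx": 0,"wy": 0,"wz": 0,"fingers": 0.6}
    - {"x": 0.8,"y": 0,"z": 0,"wx": 0,"wy": 0,"wz": 0,"fingers": 0.6}
    - {"x": 1,"y": 0,"z": 0,"wx": 0,"wy": 0,"wz": 0,"fingers": 0.6}
    - {"x": 1,"y": 0,"z": 0,"wx": 0,"wy": 0,"wz": 0,"fingers": 0.6}

```text
time_s: 15.62
position: [505.9, -93.8, 215.1]
ee_rot: [-1.567, -0.003, -1.584]
contact_force: [0.1, 0.1, -0.2]
finger_gap: 51.2
```

```bash
python3 - <<'E'
from h import *
st()
d=snap('scene','s9');t=snap('top','t9')
c=lambda x,y:(385+x/4,90+y/4)
print("now");gap2('pics/s9.npz',(c(40,147),c(225,333)),(c(275,373),c(470,551)),5)
print("start");gap2('pics/scene0.npz',(c(40,177),c(225,342)),(c(275,373),c(470,551)),5)
o=np.zeros((600,800,3),np.uint8)
o[:300,:400]=cv2.convertScaleAbs(cv2.resize(d['img'][90:240,385:585],(400,300),interpolation=2),alpha=1.6)
o[300:,:400]=cv2.convertScaleAbs(cv2.resize(d['img'][140:290,320:520],(400,300),interpolation=2),alpha=1.6)
o[:250,400:]=cv2.resize(t['img'],(400,250));o[300:,400:]=cv2.resize(t['img'][160:235,230:330],(400,300),interpolation=2)
cv2.imwrite('pics/m9.png',o)
E
```

```text
15.6167 [505.9 -93.8 215.1] [-1.567 -0.003 -1.584] [ 0.1  0.1 -0.2] [-0.    0.03 -0.04] 51.240404209318854
now
95.0 step y -4.64 slope -0.0566 60 60
96.0 step y -3.84 slope -0.0566 60 60
97.0 step y -3.05 slope -0.0566 60 60
98.0 step y -2.26 slope -0.0565 60 60
99.0 step y -1.44 slope -0.0566 60 60
100.0 step y -0.65 slope -0.0565 60 60
101.0 step y 0.16 slope -0.0566 60 60
102.0 step y 0.95 slope -0.0565 60 60
103.0 step y 1.76 slope -0.0565 60 60
104.0 step y 2.56 slope -0.0565 60 60
start
95.0 step y 5.36 slope -0.0621 60 60
96.0 step y 6.13 slope -0.0621 60 60
97.0 step y 6.91 slope -0.062 60 60
98.0 step y 7.7 slope -0.062 60 60
99.0 step y 8.49 slope -0.062 60 60
100.0 step y 9.28 slope -0.062 60 60
101.0 step y 10.05 slope -0.062 60 60
102.0 step y 10.85 slope -0.0621 60 60
103.0 step y 11.64 slope -0.062 60 60
104.0 step y 12.41 slope -0.062 60 60
```

View pics/m9.png

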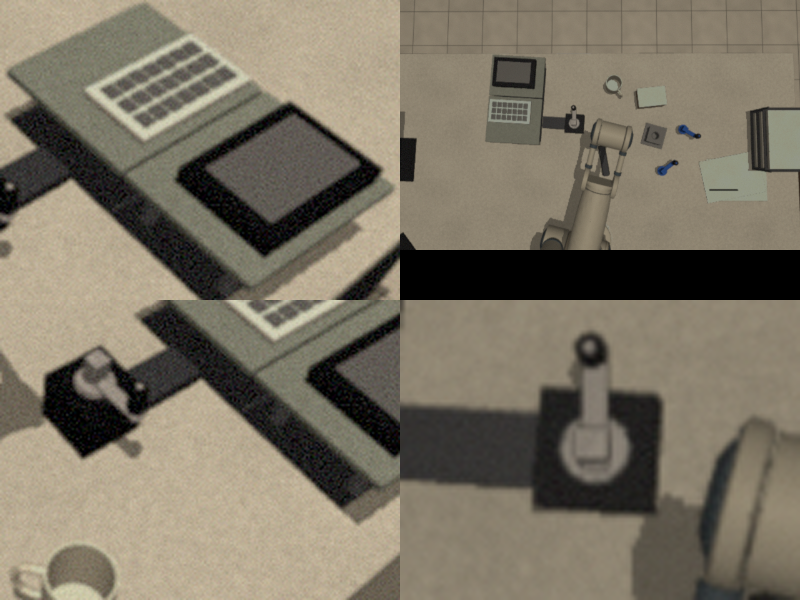

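The last view shows the crank seated (collar on the gearbox, about (595,450) in the lower-right tile). The decks are flush within about 1 mm, and the mug, box, stapler and blue cranks look in place. I hand in.

```bash
python3 -c "
from h import *
st();print(order.close_job())"
```

```text
15.7167 [506.3 -90.2 215. ] [-1.567 -0.    -1.58 ] [-0.1  0.3  0.4] [0.03 0.01 0.04] 51.25300209556401
the job is handed in; nothing more can be done
None
```

I took the steel crank from its block, seated it in the gearbox and wound it by its knob until the low deck stood level with the fixed deck to within about 1 mm. I handed the job in at 15.7 s, with the gripper open and touching nothing.

- **Seating:** the first try caught the socket rim with about 40 N on the wrist, so I backed off and re-aligned. The key then dropped into the catch after about 45° of clockwise turning. It ended 16 mm below the catch top, which is the depth given for fully home.
- **Winding:** I turned the knob about 1.12 turns clockwise. The last pictures show the crank still seated. The mug, card box and blue cranks look in place; the stapler is partly hidden by the arm.
- **Level checks:** these disagree slightly, with level being 100 mm.

| Check | Low deck height |
|---|---|
| Close wrist view | about 99.3–99.7 mm |
| Overview ("scene") camera (coarser) | about 100.8–101.2 mm |
| Turns wound, from the estimated starting step | about 99.1–99.6 mm |

I trusted the wrist view and made no further adjustment. I did not confirm the level by touch.

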